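# Clip the oxygen sensor back on its stand rod and dock it at the collar

## Robot

A 6-joint arm with a two-finger parallel gripper is mounted at the origin on the work surface. World frame = base frame: x ahead of the robot, y to its left, z up, the work surface at z = 0. Lengths are in m, angles in rad, forces in N, time in s.
With the tool pointing down it reaches from about 0.275 to 0.75 m from the base axis. Payload 10.2 kg.
Tool frame: the origin (TCP) lies between the finger pads; the fingertips stand 8 mm ahead of it and the grasp point (between the pads) lies 11 mm behind it; x points along the fingers, z is the direction in which the jaws open and shut, and the axes are right-handed (so a half turn about x gives the same grasp; the last joint's range is limited). The gripper opens to 85 mm and grips with 20 to 120 N. Pads are 22 mm wide; open, the fingers measure 114 mm over their backs; the gripper's body (76 mm by 85 mm) begins 54 mm behind the grasp point. The pads swing forward as they close: fully open they stand 13 mm farther back than shut.
Start: joints at [-1.414, 0.313, 1.498, -0, 1.331, -0.223], TCP at [0.195, -0.488, 0.239] pointing down, gripper open.
Joint ranges: [-2.94, 2.94], [-0.97, 2.17], [0.19, 2.56], [-1.23, 4.37], [0.02, 3.11], [-2.88, 2.88]. Speed limits (rad/s): [2.39, 2.39, 3.01, 3.14, 3.14, 3.14].

## Interface

Orientations are given as a unit quaternion [w, x, y, z].
In Python, from station import env gives the robot as it stands.
- The arm moves only by the tool carry_out, never from a script. Its argument "plan" is a list of rows, each a list of 7 numbers: the closure, from -1 (fully open) to 1 (shut), then the shift along the tool's x, y, z in mm, then the turn, a rotation vector about the tool's x, y, z in rad. A call has exactly 8 rows; each row shifts and turns the commanded pose from where the row before left it, along the tool's axes as they then stand; what a row does not reach is not made up. A row lasts 1/12 s, in which the tool goes at most 41.7 mm and 7.16 degrees, less where a joint would pass 70% of its speed; a pose out of reach is approached as far as the arm can. A call is refused whole if a number of a shift passes 41.7 or a number of a turn 0.125, either way. A call with a gripper value outside its range is refused whole. The fingers move at their own pace and stop on an object; the grip force is fixed at half the most. Time passes only in rows, so rows that do not move let the fingers close, or fill a call up. It gives the time, the measured TCP pose, the force and the opening at its end, in the units of the state.
- env.get_state(): the state, without advancing time (a new reading comes with each control period).
- env.snapshot(name): name is "side" or "top"; returns (picture, depth): 480x640x3 uint8, blue, green, red; 480x640 float32, m along the optical axis (not along the pixel's ray), 0 where there is no reading.
- env.camera_model(name): a dict with "fx", "fy", "cx", "cy" (pixels), "xyz" and "rotation" of the camera in the world. Camera axes: x right, y down, z forward; pixel columns grow to the right and rows downward; lengths in m; the calibration is good to about 2 mm. A picture is of the moment at which its call begins. camera_model takes no time and is no camera call.
- env.finish_job(): hands the job in, once; it reports no verdict.
The state is a dict: "time": time; "joints": joint angles; "joint_vel": joint speeds; "joint_efforts": joint torques, N m; "eef_pos": TCP position; "eef_rot": TCP orientation; "force": force on the tool from outside, world axes, zero at the start; "moment": the same for the moment, N m; "finger_gap": finger opening in m.
Only numpy, scipy, OpenCV 4.12 (cv2) and the standard library are available. Lean on these libraries where they do the work, as an engineer would, in place of code of your own. Each camera call takes 0.05 s, during which the arm holds its last target.

## Task

Hang the loose oxygen sensor back on its bench stand: push the open side of its orange spring clip squarely onto the springy white rod, on the free-end side of the blue collar, until it snaps fully on, then slide it along the rod until it sits snug against the collar with its neck between the collar's two cheeks, and let go so that it hangs there at rest. Be gentle - feel for the snap and for the stop, do not force the rod or ram the collar - and leave the flask, the jar and the tip rack where they stand.

Things in the scene. Friction and masses are not known exactly. Their poses are not given: they have to be found in the camera images.
- pod: The oxygen sensor, about 0.15 kg, loose, standing upright on the bench, 124.5 mm tall. Origin: centre of its underside; z up, x points out through the clip's open side. From below: cream body 30 (x) x 36 (y) mm, z 0 to 44; cream neck 12 (x) x 18 (y) mm, z 44 to 68; orange C clip, z 67 to 85; orange grip tab above. Round grey grille on the +x face.
- pod_tab (a point): Centre of the grip tab, 104.5 mm above the underside; axes as pod. The tab is 14 (x) x 18 (y) x 40 mm (z 84.5 to 124.5) and is meant to be pinched front to back, along x. With the finger ends 92 mm or more above the underside the fingers pass clear over the rod and the collar.
- pod_clip (a point): Centre of the clip's bore, 76 mm above the underside; bore axis along y; clip 20 mm long in y. Bore 11.4 mm for the 10 mm rod. The opening faces +x, narrowed to 6.6 mm by two sprung lips. Pushed along +x they meet the rod when the bore axis is about 10 mm short of the rod's, give way at some 6 to 11 N, the rod jumps in and the push drops sharply. It comes off with a similar pull.
- rod: White level 10 mm plastic rod, 0.2 m above the bench, clamped at one end. Origin: rod axis at the clamp; it runs along its -y to the free end; x level, away from the robot; z up. Very springy, mostly sideways, more so near the free end: it backs away well before the clip snaps on, then springs back. Bending its free end over 45 mm away (some 13 N on the clip) overstrains it.
- rod_end (a point): Free end of the rod, 285 mm from the clamp, axes as rod. A black end knob 20 mm in diameter, 18 mm long, sits here, so the clip cannot be threaded over the end.
- collar: Blue collar clamped on the rod, 100 to 140 mm from the clamp. Origin: on the rod axis in its flat stop face, which looks along -y to the free end; axes as rod. Ring 24 mm in diameter, y 0 to +16 mm; black thumb screw on its +x side. Docked, the clip's centre is 10 mm from the face along -y, its end touching. A push over 12 N would shift the collar.
- collar_mouth (a point): Middle of the mouth between the collar's two cheeks, 26 mm along -y from the stop face and 17 mm below the rod axis; axes as rod. The cheeks (z -24 to -10 mm from the rod axis) are 16 mm apart in x, straight for 16 mm past the stop face, flared to about 19 mm at the mouth. The sensor's neck goes between them, entering along the rod only.
- stand: The fixed stand: grey foot plate 150 (x) x 220 (y) x 14 mm, origin at the centre of its underside; a steel column 14 mm in diameter at y = +70 mm, 250 mm high, with the rod clamp at 200 mm. The rod leaves it along -y.
- flask: Bystander: small conical glass flask, 66 mm wide, 96 mm tall, origin under its centre.
- jar: Bystander: amber jar with blue cap, 50 mm wide, 70 mm tall, origin under its centre.
- tip_rack: Bystander: blue pipette-tip rack, 80 (x) x 115 (y) x 52 mm, origin under its centre.
Things that resemble listed ones, but are neither listed nor needed, are in the scene too. Several things look just like the pod: the one meant starts farthest from the robot's base.

How it is judged:
At the end, for the whole second after the job is handed in: The sensor hangs released and at rest on the rod: bore axis within 2.5 mm of the rod axis sideways and 3.5 mm below to 2.5 mm above it, parallel within 0.12 rad, clip end less than 1.5 mm from the collar's stop face, neck between the cheeks, upright within 0.25 rad (x of pod_clip in the frame of collar between -0.0025 and 0.0025 m and z of pod_clip in the frame of collar between -0.0035 and 0.0025 m and y of pod_clip in the frame of collar between -0.0115 and -0.008 m and angle between the y axis of pod and the y axis of rod, either way round below 0.12 rad and angle between pod's own z axis and vertical below 0.25 rad and linear speed of pod below 0.03 m/s); the robot touches nothing.
It fails at once if the rod is overstrained: bent so far that its free end moves by more than 45 mm (distance of rod_end from where it was at the start of the episode above 0.045 m).
It fails at once if the collar is rammed: more than 12 N between sensor and collar (contact force between pod and collar above 12 N).
It fails at once if the flask, jar or tip rack is moved by more than 15 mm (distance of any of flask, jar, tip_rack from where it was at the start of the episode above 0.015 m).
It fails at once if the robot pushes the rod or collar itself (contact force between any of the arm, the fingers and rod above 10 N).
It also fails if it takes over 70 s, if anything falls off the work surface, if the arm or the gripper's body presses on something with over 40 N, if the wrist force passes 120 N, or if a joint passes its speed limit or range.

## Working session

There is one attempt and no reset: what is moved stays moved. The work goes in short steps, Python scripts to look and compute and a tool call to move; the robot and the scene stay as the last step left them, time stands still between calls to the robot, and variables do not carry over. Pictures are saved under pics/ and viewed, and the job is handed in when it is done.

Besides the shell and the picture viewer there is one more tool, called after "Call:" as name(argument=value, ...), one argument or row to a line, values as JSON. carry_out: Moves the arm, as the interface text tells. Its arguments: {"type":"object","properties":{"plan":{"type":"array"}},"required":["plan"]}

```bash
mkdir -p pics
cat > h.py <<'E'
import numpy as np, cv2
from station import env
def snap(n,f):
    p,d=env.snapshot(n); cv2.imwrite(f'pics/{f}.png',p); np.save(f'pics/{f}.npy',d); return p,d
def pt(n,u,v,d):
    c=env.camera_model(n); q=np.array([(u-c['cx'])/c['fx']*d,(v-c['cy'])/c['fy']*d,d])
    return np.array(c['rotation'])@q+np.array(c['xyz'])
def plane(n,u,v,z):
    c=env.camera_model(n); o=np.array(c['xyz']); r=np.array(c['rotation'])@np.array([(u-c['cx'])/c['fx'],(v-c['cy'])/c['fy'],1])
    return o+r*(z-o[2])/r[2]
def proj(n,P):
    c=env.camera_model(n); q=np.array(c['rotation']).T@(np.array(P)-np.array(c['xyz']))
    return q[0]/q[2]*c['fx']+c['cx'],q[1]/q[2]*c['fy']+c['cy'],q[2]
E
python3 - <<'E'
from h import *
for n in('side','top'):
    snap(n,n+'0'); print(env.camera_model(n))
print(env.get_state())
E
```

```text
{'fx': 486.00687721404614, 'fy': 486.00687721404614, 'cx': 313.18879298296497, 'cy': 246.6197791930385, 'xyz': array([ 0.30791867, -0.82798542,  0.81820803]), 'rotation': array([-0.42969443,  0.89450646, -0.1102737 ,  0.05532272])}
{'fx': 491.41477859344263, 'fy': 491.41477859344263, 'cx': 316.1811712979579, 'cy': 237.05476562120498, 'xyz': array([ 0.32567369, -0.02157384,  1.23841757]), 'rotation': array([ 0.06631838, -0.69660222,  0.71203328, -0.05792943])}
{'time': 0.1, 'joints': array([-1.41437671e+00,  3.13376920e-01,  1.49836078e+00,  8.32835148e-06,
        1.33097429e+00, -2.23398193e-01]), 'joint_vel': array([ 0.00204299, -0.00133879, -0.00218335,  0.0015844 ,  0.00101264,
        0.00054109]), 'joint_efforts': array([ 2.44924100e-03, -4.12897682e+01, -2.60142893e+01, -1.78164487e-04,
        3.03756897e-03,  7.04910349e-06]), 'eef_pos': array([ 0.19460162, -0.4873704 ,  0.23880118]), 'eef_rot': array([ 0.58512673,  0.39691752,  0.58566317, -0.39633552]), 'force': array([-0.35710515, -0.60370083,  1.32460412]), 'moment': array([-0.00603115, -0.03142948,  0.03375827]), 'finger_gap': 0.08531511580189044}
```

Run:
```python
s=open('h.py').read()
s=s.replace("import numpy as np, cv2","import numpy as np, cv2\nfrom scipy.spatial.transform import Rotation as Ro\ndef RM(q): return Ro.from_quat([q[1],q[2],q[3],q[0]]).as_matrix()").replace("np.array(c['rotation'])","RM(c['rotation'])")
open('h.py','w').write(s)
```

```text
(no output)
```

View pics/side0.png

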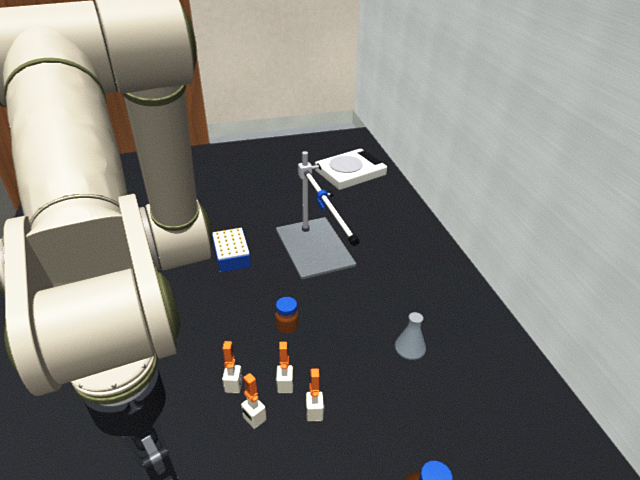

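View pics/top0.png

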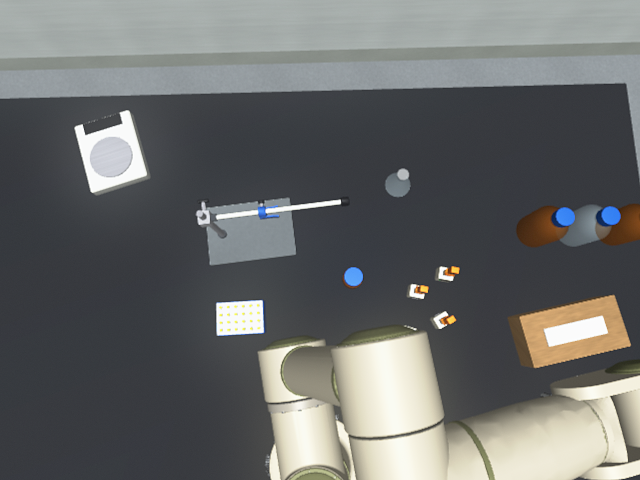

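Run:
```python
from h import *
for n in('side','top'):
    p=cv2.imread(f'pics/{n}0.png'); d=np.load(f'pics/{n}0.npy')
    hsv=cv2.cvtColor(p,cv2.COLOR_BGR2HSV)
    m=cv2.inRange(hsv,(6,170,150),(18,255,255))
    k,l,s,c=cv2.connectedComponentsWithStats(m)
    for i in range(1,k):
        if s[i,4]<15: continue
        v,u=np.where(l==i)
        P=np.array([pt(n,a,b,d[b,a]) for a,b in zip(u,v) if d[b,a]>0])
        P=P[(P[:,2]<.2)]
        if len(P)==0: continue
        t=P[P[:,2]>P[:,2].max()-.008]
        print(n,s[i],c[i].round(),'zmax',P[:,2].max().round(3),'top',t.mean(0).round(4),'r',np.hypot(*t.mean(0)[:2]).round(3), len(t))
# crop
p=cv2.imread('pics/side0.png'); cv2.imwrite('pics/crop_s.png',cv2.resize(p[325:440,205:345],None,fx=5,fy=5,interpolation=cv2.INTER_CUBIC))
p=cv2.imread('pics/top0.png'); cv2.imwrite('pics/crop_t.png',cv2.resize(p[255:340,395:475],None,fx=7,fy=7,interpolation=cv2.INTER_CUBIC))
```

```text
side [222 341  13  28 201] [228. 355.] zmax 0.128 top [ 0.3008 -0.2284  0.1241] r 0.378 57
side [279 341  10  28 192] [283. 355.] zmax 0.128 top [ 0.3993 -0.2543  0.1243] r 0.473 45
side [310 368   9  29 199] [314. 383.] zmax 0.128 top [ 0.4405 -0.3255  0.1241] r 0.548 57
side [243 373  15  29 212] [251. 388.] zmax 0.127 top [ 0.3298 -0.3099  0.1237] r 0.453 59
top [451 266   9   7  17] [454. 268.] zmax 0.128 top [ 0.4429 -0.3216  0.1243] r 0.547 10
top [445 269  10   7  27] [448. 273.] zmax 0.107 top [ 0.4336 -0.3198  0.1058] r 0.539 2
top [420 285   9   7  16] [423. 287.] zmax 0.128 top [ 0.4013 -0.2481  0.1241] r 0.472 10
top [415 287   5   6  15] [417. 290.] zmax 0.101 top [ 0.3945 -0.2432  0.0982] r 0.463 2
top [446 315   9   9  18] [449. 319.] zmax 0.126 top [ 0.3312 -0.3025  0.1235] r 0.449 12
top [441 318   5   6  15] [443. 321.] zmax 0.092 top [ 0.3279 -0.2985  0.0872] r 0.443 6
```

Run:
```python
from h import *
# rod in top view: white pixels between post and knob
p=cv2.imread('pics/top0.png'); d=np.load('pics/top0.npy')
hsv=cv2.cvtColor(p,cv2.COLOR_BGR2HSV)
m=cv2.inRange(hsv,(0,0,190),(180,60,255)); m[:,:215]=0;m[:,352:]=0;m[:190]=0;m[230:]=0
v,u=np.where(m>0); P=np.array([pt('top',a,b,d[b,a]) for a,b in zip(u,v)])
ok=abs(P[:,2]-.2)<.03; print('z med',np.median(P[ok][:,2]),ok.sum(),len(ok))
Q=np.array([plane('top',a,b,.2) for a,b in zip(u,v)])[ok]
vx,vy,x0,y0=cv2.fitLine(Q[:,:2].astype(np.float32),cv2.DIST_HUBER,0,.01,.01).ravel()
print('dir',vx,vy,'pt',x0,y0,'ang from -y deg',np.degrees(np.arctan2(vx,-vy)), 'yr',Q[:,1].min(),Q[:,1].max())
# collar blue
m=cv2.inRange(hsv,(105,150,60),(130,255,255)); m[:,:250]=0;m[:,300:]=0;m[240:]=0
v,u=np.where(m>0);P=np.array([pt('top',a,b,d[b,a]) for a,b in zip(u,v)])
print(P.min(0),P.max(0),u.min(),u.max(),v.min(),v.max())
cv2.imwrite('pics/crop_c.png',cv2.resize(p[180:250,190:360],None,fx=4.5,fy=4.5,interpolation=cv2.INTER_CUBIC))
p=cv2.imread('pics/side0.png');cv2.imwrite('pics/crop_cs.png',cv2.resize(p[145:255,285:370],None,fx=5,fy=5,interpolation=cv2.INTER_CUBIC))
```

```text
z med 0.20407494844456253 487 558
dir 0.10122073 -0.994864 pt 0.5761926 0.042801015 ang from -y deg 5.8094697 yr -0.06459993284112318 0.20517234971156542
[ 0.32567369 -0.02157384  0.01127705] [0.62749842 0.12537147 1.23841757] 258 278 206 218
```

View pics/crop_s.png

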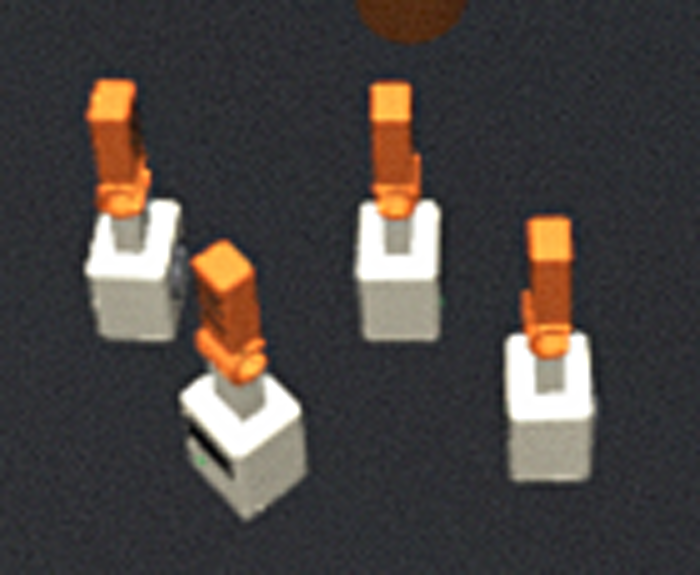

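View pics/crop_t.png

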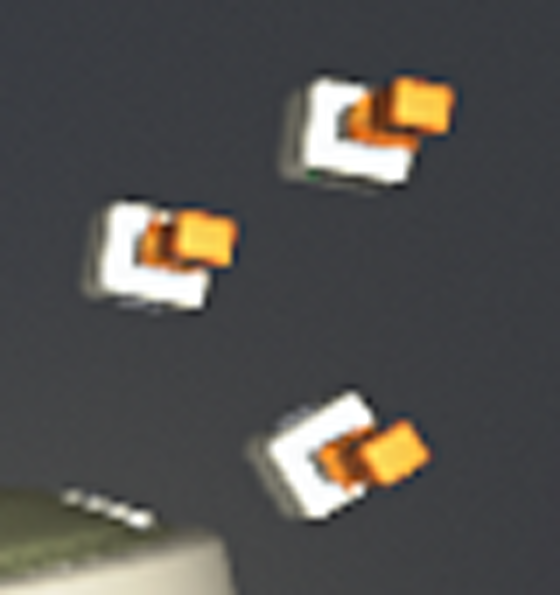

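View pics/crop_c.png

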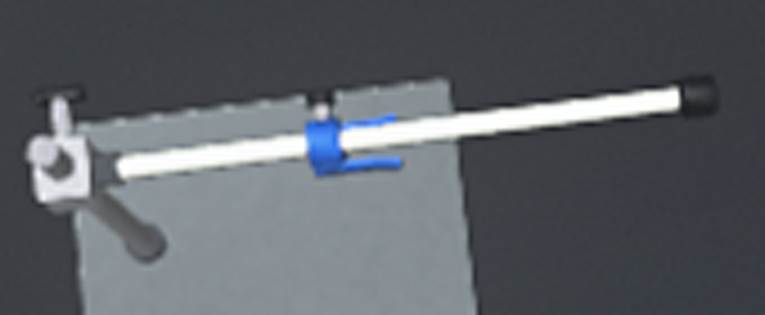

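View pics/crop_cs.png

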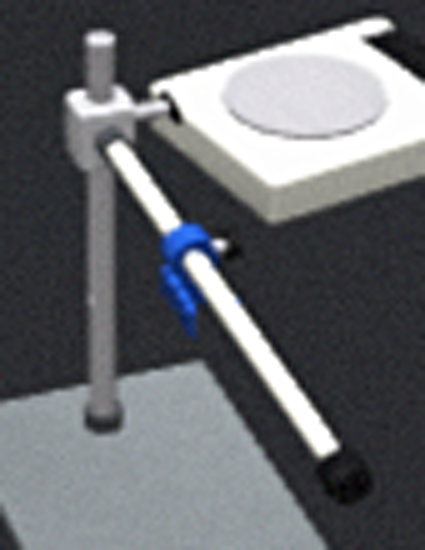

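Run:
```python
from h import *
p=cv2.imread('pics/side0.png')
a=cv2.resize(p[365:425,295:335],None,fx=9,fy=9,interpolation=cv2.INTER_LANCZOS4)
b=cv2.resize(p[365:430,232:275],None,fx=8,fy=8,interpolation=cv2.INTER_LANCZOS4)[:540]
t=cv2.imread('pics/top0.png')
g=np.hstack([a,b]);g=np.clip(g.astype(float)*1.2,0,255).astype(np.uint8)
cv2.imwrite('pics/zoom1.png',g)
c=cv2.resize(t[260:285,430:465],None,fx=11,fy=11,interpolation=cv2.INTER_LANCZOS4)
e=cv2.resize(t[308:333,428:463],None,fx=11,fy=11,interpolation=cv2.INTER_LANCZOS4)
cv2.imwrite('pics/zoom2.png',np.clip(np.hstack([c,e]).astype(float)*1.2,0,255).astype(np.uint8))
```

```text
Traceback (most recent call last):
ValueError: all the input array dimensions except for the concatenation axis must match exactly, but along dimension 0, the array at index 0 has size 540 and the array at index 1 has size 520
```

Run:
```python
from h import *
p=cv2.imread('pics/side0.png')
a=cv2.resize(p[365:425,295:335],None,fx=9,fy=9,interpolation=cv2.INTER_LANCZOS4)
b=cv2.resize(p[368:428,235:275],None,fx=9,fy=9,interpolation=cv2.INTER_LANCZOS4)
t=cv2.imread('pics/top0.png')
g=np.hstack([a,b]);g=np.clip(g.astype(float)*1.2,0,255).astype(np.uint8)
cv2.imwrite('pics/zoom1.png',g)
c=cv2.resize(t[260:285,430:465],None,fx=11,fy=11,interpolation=cv2.INTER_LANCZOS4)
e=cv2.resize(t[308:333,428:463],None,fx=11,fy=11,interpolation=cv2.INTER_LANCZOS4)
cv2.imwrite('pics/zoom2.png',np.clip(np.hstack([c,e]).astype(float)*1.2,0,255).astype(np.uint8))
```

```text
(no output)
```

View pics/zoom1.png

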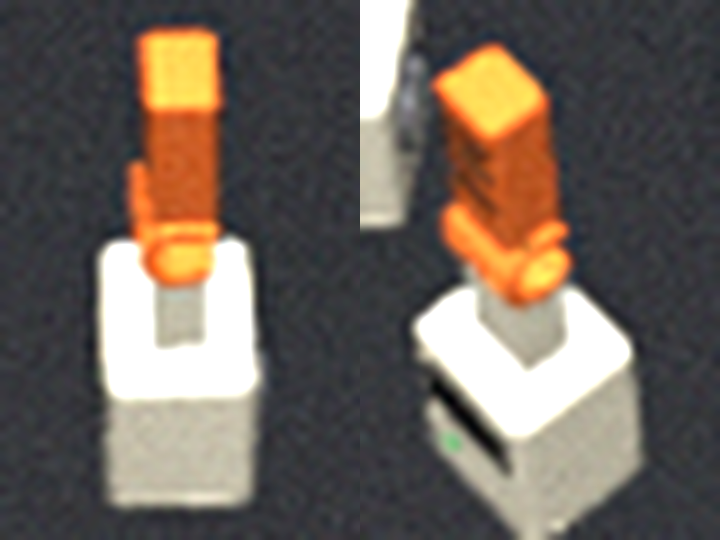

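View pics/zoom2.png

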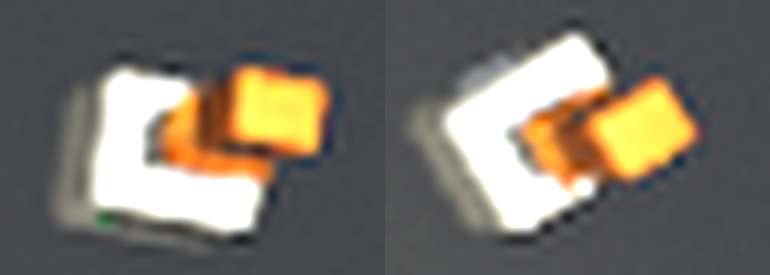

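Run:
```python
from h import *
for n in('top','side'):
    p=cv2.imread(f'pics/{n}0.png').astype(int); d=np.load(f'pics/{n}0.npy')
    g=p[:,:,1]-np.maximum(p[:,:,0],p[:,:,2])
    r=(slice(250,345),slice(390,480)) if n=='top' else (slice(330,435),slice(215,340))
    v,u=np.where(g[r]>8); 
    for a,b in zip(u+r[1].start,v+r[0].start): print(n,a,b,p[b,a],pt(n,a,b,d[b,a]).round(3))
    if n=='side':
        print('grey'); 
        for b in range(392,424,3): print(b,[tuple(p[b,a]) for a in (304,305,306,307,308)],'|',[tuple(p[b,a]) for a in range(321,327)])
```

```text
top 439 279 [64 88 63] [ 0.429 -0.307  0.037]
top 440 279 [69 83 72] [ 0.429 -0.309  0.037]
top 439 280 [ 78 104  72] [ 0.428 -0.312  0.016]
top 440 280 [76 92 76] [ 0.427 -0.312  0.023]
side 293 384 [60 72 55] [ 0.415 -0.252  0.   ]
side 293 385 [68 90 60] [ 0.413 -0.264  0.014]
side 244 416 [124 162 134] [ 0.311 -0.304  0.008]
side 245 416 [122 160 126] [ 0.313 -0.308  0.013]
side 244 417 [122 157 134] [ 0.311 -0.304  0.005]
side 245 417 [108 163 108] [ 0.313 -0.31   0.013]
grey
392 [(np.int64(49), np.int64(44), np.int64(42)), (np.int64(46), np.int64(42), np.int64(42)), (np.int64(96), np.int64(101), np.int64(102)), (np.int64(218), np.int64(228), np.int64(233)), (np.int64(255), np.int64(255), np.int64(255))] | [(np.int64(255), np.int64(255), np.int64(255)), (np.int64(109), np.int64(120), np.int64(121)), (np.int64(40), np.int64(41), np.int64(39)), (np.int64(46), np.int64(42), np.int64(40)), (np.int64(52), np.int64(50), np.int64(46)), (np.int64(44), np.int64(39), np.int64(38))]
395 [(np.int64(48), np.int64(39), np.int64(40)), (np.int64(56), np.int64(57), np.int64(57)), (np.int64(184),
[... 4245 characters left out ...]
, np.int64(133), np.int64(138)), (np.int64(59), np.int64(60), np.int64(62)), (np.int64(41), np.int64(36), np.int64(36)), (np.int64(49), np.int64(44), np.int64(40)), (np.int64(51), np.int64(46), np.int64(45))]
422 [(np.int64(51), np.int64(45), np.int64(45)), (np.int64(48), np.int64(46), np.int64(47)), (np.int64(51), np.int64(47), np.int64(45)), (np.int64(52), np.int64(44), np.int64(46)), (np.int64(51), np.int64(48), np.int64(45))] | [(np.int64(48), np.int64(43), np.int64(39)), (np.int64(51), np.int64(47), np.int64(44)), (np.int64(52), np.int64(48), np.int64(45)), (np.int64(51), np.int64(47), np.int64(46)), (np.int64(48), np.int64(44), np.int64(42)), (np.int64(47), np.int64(42), np.int64(43))]
```

Run:
```python
from h import *
p=cv2.imread('pics/top0.png'); hsv=cv2.cvtColor(p,cv2.COLOR_BGR2HSV)
# body white
m=cv2.inRange(p,(200,200,200),(255,255,255)); m[:262]=0;m[285:]=0;m[:,:430]=0;m[:,462:]=0
v,u=np.where(m>0)
Q=np.array([plane('top',a,b,.044)[:2] for a,b in zip(u,v)])*1000
r=cv2.minAreaRect(Q.astype(np.float32)); print('body',r)
m=cv2.inRange(p,(0,120,200),(140,255,255)); m[:262]=0;m[276:]=0;m[:,:450]=0;m[:,462:]=0
v,u=np.where(m>0);Q=np.array([plane('top',a,b,.1245)[:2] for a,b in zip(u,v)])*1000
print('tab top',cv2.minAreaRect(Q.astype(np.float32)),len(u),Q.mean(0))
s=cv2.imread('pics/side0.png')
# side: white body top of target
m=cv2.inRange(s,(235,235,235),(255,255,255)); m[:385]=0;m[412:]=0;m[:,:300]=0;m[:,330:]=0
v,u=np.where(m>0);Q=np.array([plane('side',a,b,.044)[:2] for a,b in zip(u,v)])*1000
print('side body',cv2.minAreaRect(Q.astype(np.float32)),len(u))
m=cv2.inRange(s,(0,110,220),(130,255,255)); m[:365]=0;m[378:]=0;m[:,:300]=0;m[:,330:]=0
v,u=np.where(m>0);Q=np.array([plane('side',a,b,.1245)[:2] for a,b in zip(u,v)])*1000
print('side tab',cv2.minAreaRect(Q.astype(np.float32)),len(u),Q.mean(0))
# rod in side
m=cv2.inRange(s,(190,190,190),(255,255,255)); m[:172]=0;m[238:]=0;m[:,:305]=0;m[:,355:]=0
k,l,st,c=cv2.connectedComponentsWithStats(m)
print(st[:6])
d=np.load('pics/side0.npy')
Q=[]
for b in range(172,238):
    a=np.where(m[b])[0]; a=[x for x in a if x<(310+(b-172)*.75+10) and x>(303+(b-172)*.65-6)]
    if a: Q.append(plane('side',np.mean(a),b,.2))
Q=np.array(Q); print('side rod',cv2.fitLine(Q[:,:2].astype(np.float32),cv2.DIST_HUBER,0,.01,.01).ravel(),len(Q))
# collar
yd=np.array([-.1012,.9949])
for u in (257.8,266.2,279.3): print(u,[plane('top',u,212,z).round(4) for z in(.2,.212,.183)])
m=cv2.inRange(hsv,(105,150,60),(130,255,255))
for b in range(203,222): print(b,''.join('#' if m[b,a] else '.' for a in range(250,290)))
hs=cv2.cvtColor(s,cv2.COLOR_BGR2HSV); m=cv2.inRange(hs,(105,150,60),(130,255,255))
for b in range(185,218): print(b,''.join('#' if m[b,a] else '.' for a in range(310,340)))
print(RM(env.get_state()['eef_rot']).round(3))
```

```text
body ((441.74005126953125, -322.4971923828125), (32.76969528198242, 29.428258895874023), 79.17412567138672)
tab top ((437.99456787109375, -321.96112060546875), (16.218446731567383, 21.627887725830078), 74.97041320800781) 48 [ 440.91518256 -322.26924034]
side body ((440.48785400390625, -326.0099182128906), (33.60071563720703, 27.60977554321289), 75.99520111083984) 176
side tab ((440.16754150390625, -325.57196044921875), (14.61474609375, 12.166790962219238), 76.0113754272461) 63 [ 440.24374807 -325.50086497]
[[     0      0    640    480 306738]
 [   307    173     14     18     73]
 [   327    172     28     10    192]
 [   328    193      2      2      3]
 [   322    195     30     41    194]]
side rod [ 0.10170672 -0.99481446  0.57179224  0.07181127] 61
257.8 [array([0.5685, 0.1144, 0.2   ]), array([0.5657, 0.1128, 0.212 ]), array([0.5725, 0.1166, 0.183 ])]
266.2 [array([0.5681, 0.0961, 0.2   ]), array([0.5653, 0.0948, 0.212 ]), array([0.5721, 0.098 , 0.183 ])]
279.3 [array([0.5674, 0.0677, 0.2   ]), array([0.5646, 0.0667, 0.212 ]), array([0.5714, 0.0691, 0.183 ])]
203 .............
[... 1365 characters left out ...]
0 .......######.................
201 .......######.................
202 .......#######................
203 .......########...............
204 ........#######...............
205 .........#######..............
206 .........#####................
207 ..........####................
208 ...........###................
209 ...........###................
210 ............##................
211 ............##................
212 .............#................
213 ..............................
214 ..............................
215 ..............................
216 ..............................
217 ..............................
[[-0.     0.929  0.371]
 [ 0.001  0.371 -0.929]
 [-1.     0.    -0.001]]
```

Call:
carry_out(
  plan=[
    [-1,0,0,0,-0.12,0,0],
    [-1,0,0,0,-0.12,0,0],
    [-1,0,0,0,-0.12,0,0],
    [-1,0,0,0,-0.12,0,0],
    [-1,0,0,0,-0.12,0,0],
    [-1,0,0,0,-0.12,0,0],
    [-1,0,0,0,-0.12,0,0],
    [-1,0,0,0,-0.12,0,0],
  ],
)

```text
time: 0.77
eef_pos: [0.1946, -0.4874, 0.2389]
eef_rot: [0.703, 0.08, 0.703, -0.079]
force: [0.0, -0.5, 0.1]
finger_gap: 0.0856
```

```bash
cat >> h.py <<'E'
def go(T,yaw=None):
    s=env.get_state(); R=RM(s['eef_rot']); e=np.array(s['eef_pos'])
    print('t',round(s['time'],2),'pos',e.round(4),'tool delta mm',(R.T@(np.array(T)-e)*1000).round(1),'zyaw',np.degrees(np.arctan2(R[1,2],R[0,2])).round(2),'tilt',R[2].round(3),'F',np.array(s['force']).round(2),'gap',round(s['finger_gap'],4))
    print('Ftool',(R.T@np.array(s['force'])).round(2),'j',s['joints'].round(2))
    if yaw is not None:
        c,n=np.cos(np.radians(yaw)),np.sin(np.radians(yaw))
        D=np.array([[0,-n,c],[0,c,n],[-1,0,0]])
        print('turn',Ro.from_matrix(R.T@D).as_rotvec().round(4))
E
python3 -c "
from h import *
go((.4405,-.324,.239),-13)"
```

```text
t 0.77 pos [ 0.1946 -0.4874  0.2389] tool delta mm [  0.  214.2 203.2] zyaw -12.89 tilt [-1.     0.001 -0.   ] F [ 0.03 -0.52  0.07] gap 0.0856
Ftool [-0.07 -0.5   0.15] j [-1.41  0.31  1.5  -0.    1.33 -1.19]
turn [ 0.0019 -0.0003 -0.0007]
```

Call:
carry_out(
  plan=[
    [-1,0,27,25.5,0,0,0],
    [-1,0,27,25.5,0,0,0],
    [-1,0,27,25.5,0,0,0],
    [-1,0,27,25.5,0,0,0],
    [-1,0,27,25.5,0,0,0],
    [-1,0,27,25.5,0,0,0],
    [-1,0,27,25.5,0,0,0],
    [-1,0,25,24.5,0,0,0],
  ],
)

```text
time: 1.43
eef_pos: [0.4426, -0.3242, 0.2391]
eef_rot: [0.702, 0.082, 0.703, -0.081]
force: [-0.7, -0.5, -0.9]
finger_gap: 0.0852
```

```bash
python3 -c "
from h import *
go((.4405,-.324,.101),-13)
snap('side','s1');snap('top','t1')
p=cv2.imread('pics/s1.png');cv2.imwrite('pics/s1c.png',cv2.resize(p[280:440,230:400],None,fx=4,fy=4))
for z in (.1245,.044): print(proj('side',(.4405,-.324,z)),proj('top',(.4405,-.324,z)))"
```

```text
t 1.43 pos [ 0.4426 -0.3242  0.2391] tool delta mm [138.1  -0.4  -2. ] zyaw -13.22 tilt [-1.  0. -0.] F [-0.68 -0.48 -0.86] gap 0.0852
Ftool [ 0.86 -0.62 -0.56] j [-0.85  0.37  1.43  0.    1.35 -0.62]
turn [-0.0038 -0.0004 -0.0004]
(np.float64(314.4844712374887), np.float64(371.7084023619566), np.float64(0.8402582660488639)) (np.float64(455.27850588291295), np.float64(270.1014293869562), np.float64(1.11376087792894))
(np.float64(314.22657714926635), np.float64(398.9539586213359), np.float64(0.8905389028131863)) (np.float64(446.49370530000056), np.float64(273.7053057679626), np.float64(1.1930124925904138))
```

View pics/s1c.png

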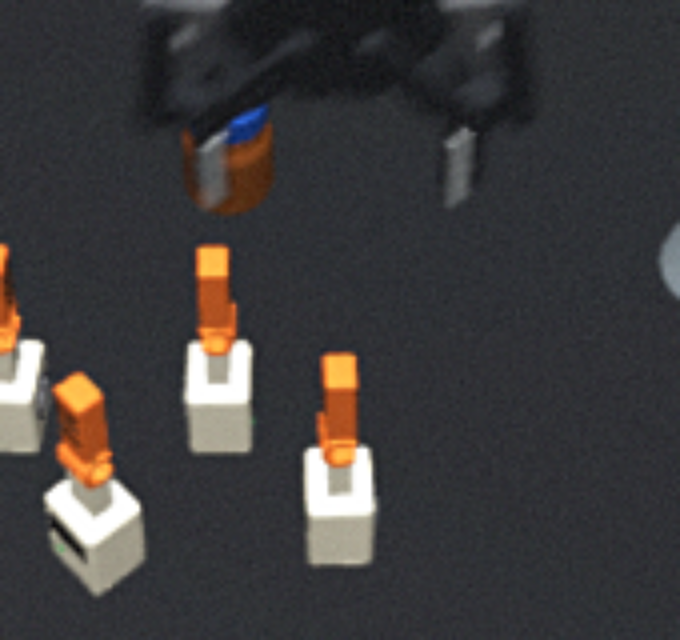

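Call:
carry_out(
  plan=[
    [-1,25,0,-2,0,0,0],
    [-1,25,0,0,0,0,0],
    [-1,25,0,0,0,0,0],
    [-1,25,0,0,0,0,0],
    [-1,20,0,0,0,0,0],
    [-1,12,0,0,0,0,0],
    [-1,5.5,0,0,0,0,0],
    [-1,0,0,0,0,0,0],
  ],
)

```text
time: 2.2
eef_pos: [0.4386, -0.3252, 0.1007]
eef_rot: [0.702, 0.082, 0.703, -0.081]
force: [-0.5, -0.4, 1.3]
finger_gap: 0.0852
```

```bash
python3 -c "
from h import *
go((.4405,-.324,.1015),-13)
snap('side','s2')
p=cv2.imread('pics/s2.png');cv2.imwrite('pics/s2c.png',cv2.resize(p[300:440,240:400],None,fx=4,fy=4))"
```

```text
t 2.2 pos [ 0.4386 -0.3252  0.1007] tool delta mm [-0.8  1.6  1.6] zyaw -13.26 tilt [-1.     0.001 -0.002] F [-0.46 -0.42  1.3 ] gap 0.0852
Ftool [-1.3  -0.51 -0.35] j [-0.85  0.51  1.6  -0.    1.04 -0.62]
turn [-0.0045 -0.002  -0.0013]
```

View pics/s2c.png

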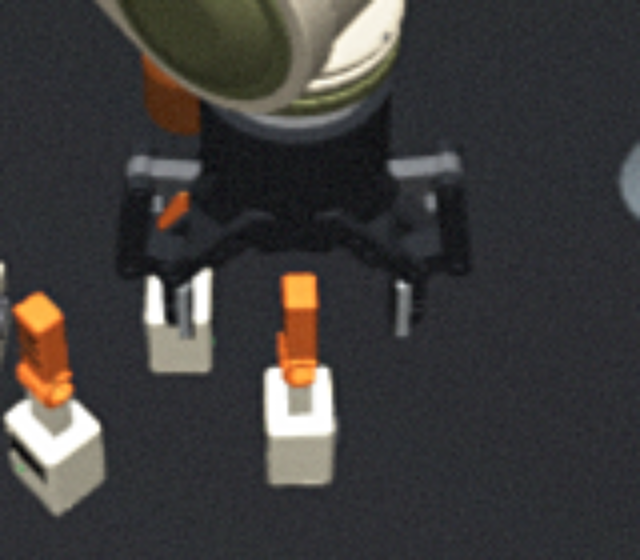

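Call:
carry_out(
  plan=[
    [-1,-1,1.5,1.5,0,0,0],
    [0,0,0,0,0,0,0],
    [0.5,0,0,0,0,0,0],
    [1,0,0,0,0,0,0],
    [1,0,0,0,0,0,0],
    [1,0,0,0,0,0,0],
    [1,0,0,0,0,0,0],
    [1,0,0,0,0,0,0],
  ],
)

```text
time: 2.92
eef_pos: [0.4411, -0.3243, 0.1029]
eef_rot: [0.702, 0.081, 0.702, -0.082]
force: [1.2, -0.8, 1.8]
finger_gap: 0.0134
```

```bash
python3 -c "
from h import *
go((.4405,-.324,.1015),-13)"
```

```text
t 2.92 pos [ 0.4411 -0.3243  0.1029] tool delta mm [ 1.4  0.1 -0.7] zyaw -13.24 tilt [-1. -0.  0.] F [ 1.15 -0.79  1.77] gap 0.0134
Ftool [-1.77 -0.51  1.3 ] j [-0.85  0.5   1.6  -0.    1.04 -0.62]
turn [-0.0041  0.0002  0.0002]
```

Call:
carry_out(
  plan=[
    [1,-5,0,0,0,0,0],
    [1,-20,0,0,0,0,0],
    [1,-25,0,0,0,0,0],
    [1,-25,0,0,0,0,0],
    [1,-25,0,0,0,0,0],
    [1,-25,0,0,0,0,0],
    [1,-15,0,0,0,0,0],
    [1,-10,0,0,0,0,0],
  ],
)

```text
time: 3.58
eef_pos: [0.4413, -0.3244, 0.2549]
eef_rot: [0.703, 0.081, 0.702, -0.082]
force: [0.3, -0.3, -1.6]
finger_gap: 0.0127
```

```bash
python3 -c "
from h import *
c=np.cos(np.radians(5.8));s=np.sin(np.radians(5.8))
P=np.array([.5746,.0517]) ; T=P-np.array([c,s])*.06
print(T); go((*T,.2527),5.8)
snap('side','s3');snap('top','t3')
p=cv2.imread('pics/s3.png');cv2.imwrite('pics/s3c.png',cv2.resize(p[220:420,220:420],None,fx=3,fy=3))"
```

```text
[0.51490716 0.04563662]
t 3.58 pos [ 0.4413 -0.3244  0.2549] tool delta mm [  1.7 377.1 -13. ] zyaw -13.23 tilt [-1.    -0.001  0.002] F [ 0.28 -0.27 -1.59] gap 0.0127
Ftool [ 1.59 -0.2   0.33] j [-0.85  0.35  1.4   0.    1.38 -0.62]
turn [-0.3322  0.0018  0.0018]
```

View pics/s3c.png

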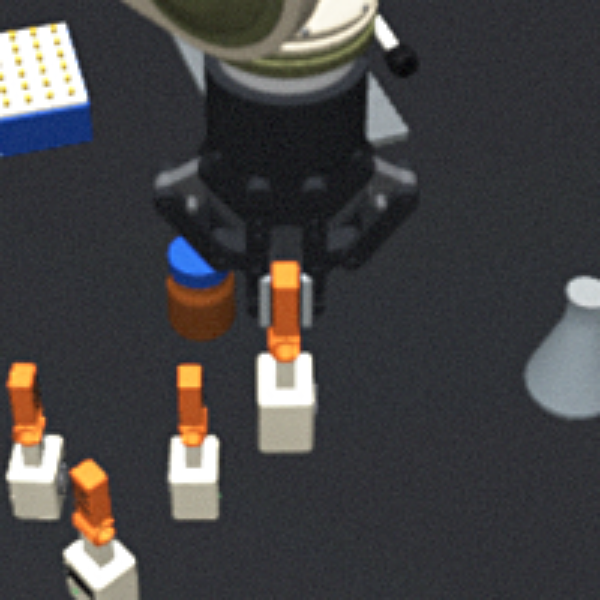

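Call:
carry_out(
  plan=[
    [1,0,0,0,-0.111,0,0],
    [1,0,0,0,-0.111,0,0],
    [1,0,0,0,-0.11,0,0],
    [1,0,20,6,0,0,0],
    [1,0,34,10,0,0,0],
    [1,0,36,11,0,0,0],
    [1,0,36,11,0,0,0],
    [1,0,36,11,0,0,0],
  ],
)

```text
time: 4.35
eef_pos: [0.473, -0.1562, 0.2513]
eef_rot: [0.705, -0.035, 0.707, 0.036]
force: [1.1, 0.1, -0.9]
finger_gap: 0.0129
```

Call:
carry_out(
  plan=[
    [1,0,36,11,0,0,0],
    [1,0,36,11,0,0,0],
    [1,0,36,11,0,0,0],
    [1,0,36,11,0,0,0],
    [1,0,30,9,0,0,0],
    [1,0,20,6,0,0,0],
    [1,0,5,0,0,0,0],
    [1,0,0,0,0,0,0],
  ],
)

```text
time: 5.02
eef_pos: [0.5116, 0.0469, 0.2516]
eef_rot: [0.705, -0.036, 0.707, 0.037]
force: [-0.2, 0.1, -1.6]
finger_gap: 0.013
```

```bash
python3 -c "
from h import *
go((.515,.0456,.2265),5.8)
snap('side','s4');snap('top','t4')
p=cv2.imread('pics/s4.png');cv2.imwrite('pics/s4c.png',cv2.resize(p[120:280,240:400],None,fx=4,fy=4))
p=cv2.imread('pics/t4.png');cv2.imwrite('pics/t4c.png',cv2.resize(p[150:310,190:380],None,fx=4,fy=3.75))"
```

```text
t 5.02 pos [0.5116 0.0469 0.2516] tool delta mm [25.1 -1.7  3.3] zyaw 5.91 tilt [-1.     0.    -0.002] F [-0.16  0.13 -1.61] gap 0.013
Ftool [ 1.61  0.14 -0.14] j [-0.14  0.28  1.51 -0.    1.35 -0.24]
turn [ 0.002  -0.0023 -0.0005]
```

View pics/s4c.png

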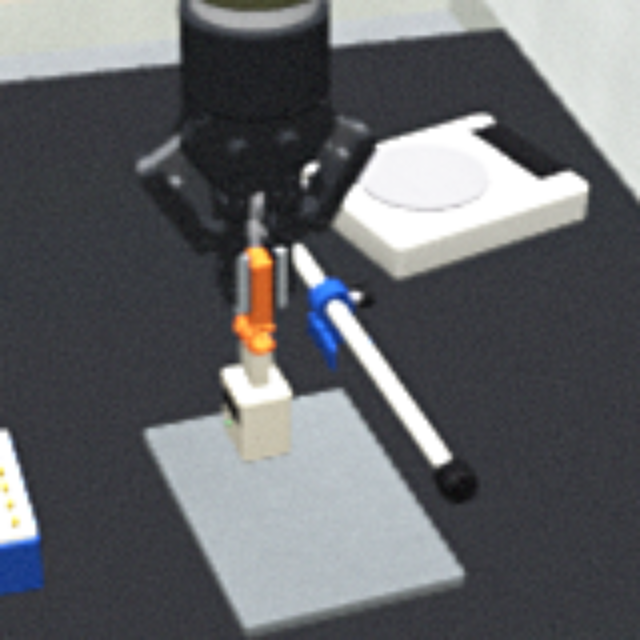

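View pics/t4c.png

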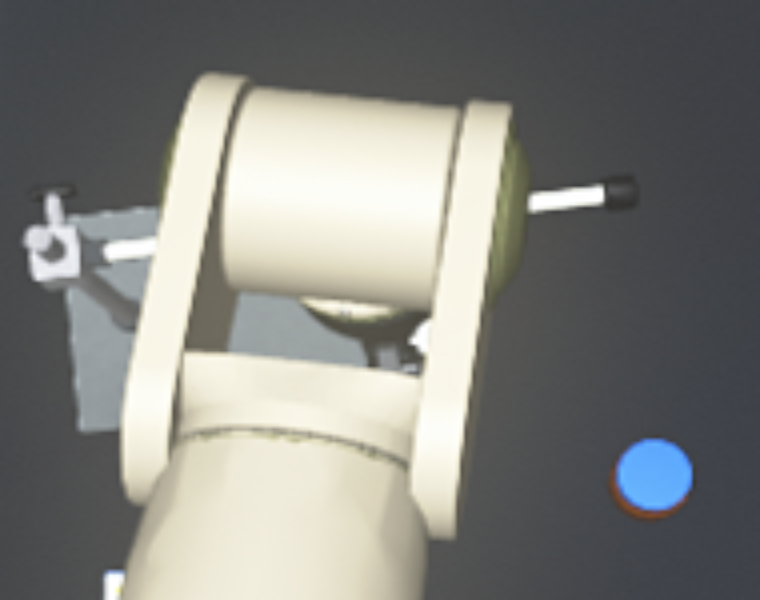

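Call:
carry_out(
  plan=[
    [1,8,-1.5,0,0,-0.002,0],
    [1,8,0,0,0,0,0],
    [1,6,0,0,0,0,0],
    [1,2.5,0,0,0,0,0],
    [1,0,0,0,0,0,0],
    [1,0,0,0,0,0,0],
    [1,0,0,0,0,0,0],
    [1,0,0,0,0,0,0],
  ],
)

```text
time: 5.78
eef_pos: [0.5125, 0.0444, 0.2286]
eef_rot: [0.707, -0.036, 0.705, 0.036]
force: [0.5, 0.2, -0.9]
finger_gap: 0.0129
```

```bash
python3 -c "
from h import *
go((.5746,.0517,.2268),5.8)
p,d=snap('side','s5')
R=RM(env.get_state()['eef_rot']);e=env.get_state()['eef_pos']
for off in (-.0269,): 
    print('clip exp',proj('side',e+np.array([0,0,off])),'tabtop',proj('side',e+np.array([0,0,.0216])),'bodytop',proj('side',e+np.array([0,0,.044-.1029])))
cv2.imwrite('pics/s5c.png',cv2.resize(p[140:260,270:370],None,fx=6,fy=5))
m=cv2.inRange(cv2.cvtColor(p,cv2.COLOR_BGR2HSV),(6,170,120),(18,255,255)); m[:,:290]=0;m[:170]=0;m[250:]=0
k,l,s,c=cv2.connectedComponentsWithStats(m)
print(s)
for (u,v) in [(304,212),(307,214),(302,214)]: print(u,v,p[v,u],pt('side',u,v,d[v,u]))
# rod depth along side
for t in np.arange(0,.16,.02):
    P=np.array([.57,.0965,.2])+t*np.array([.1012,-.9949,0]); u,v,w=proj('side',P)
    best=[pt('side',int(round(u))+k,int(round(v)),d[int(round(v)),int(round(u))+k]) for k in(-2,-1,0,1,2)]
    b=max(best,key=lambda q:q[2]); print(round(t,2),P.round(3),b.round(4))
"
```

```text
t 5.78 pos [0.5125 0.0444 0.2286] tool delta mm [ 2.   1.  62.6] zyaw 5.79 tilt [-1.    -0.     0.003] F [ 0.54  0.19 -0.93] gap 0.0129
Ftool [0.93 0.13 0.55] j [-0.14  0.3   1.55  0.    1.29 -0.24]
turn [-0.0002  0.0026  0.0001]
clip exp (np.float64(305.16961380914444), np.float64(211.59212091881284), np.float64(1.0846901763833097)) tabtop (np.float64(305.03322458557506), np.float64(193.12785051015265), np.float64(1.0543968734880347)) bodytop (np.float64(305.2555066355203), np.float64(223.22022709071814), np.float64(1.104677510252357))
[[     0      0    640    480 307072]
 [   302    192      2      2      2]
 [   300    192      9     26    126]]
304 212 [ 59 139 248] [0.50649646 0.03040806 0.21092006]
307 214 [ 89 211 255] [0.51504076 0.03790025 0.19910407]
302 214 [ 42  97 214] [0.50329507 0.03640401 0.20206619]
0.0 [0.57  0.096 0.2  ] [0.5695 0.0858 0.2055]
0.02 [0.572 0.077 0.2  ] [0.572  0.0687 0.205 ]
0.04 [0.574 0.057 0.2  ] [0.5738 0.0497 0.2034]
0.06 [0.576 0.037 0.2  ] [0.5757 0.0319 0.204 ]
0.08 [0.578 0.017 0.2  ] [0.5787 0.0107 0.2042]
0.1 [ 0.58  -0.003  0.2  ] [ 0.5818 -0.0095  0.2042]
0.12 [ 0.582 -0.023  0.2  ] [ 0.5827 -0.0289  0.2043]
0.14 [ 0.584 -0.043  0.2  ] [ 0.5857 -0.0478  0.2041]
```

View pics/s5c.png

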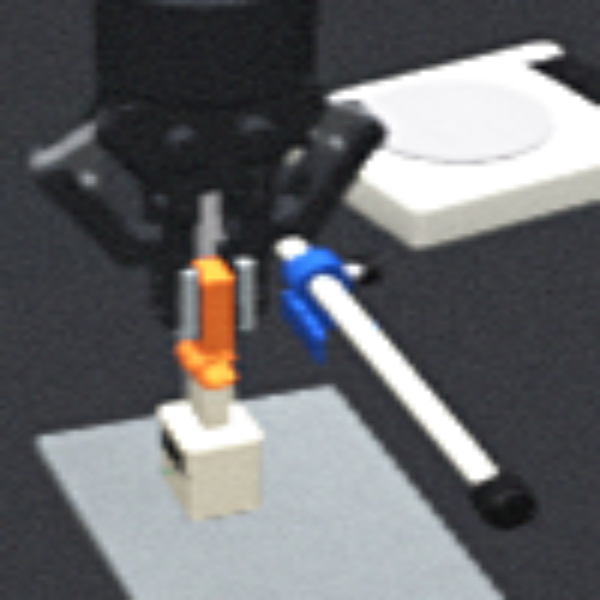

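Call:
carry_out(
  plan=[
    [1,1.7,1,6,0,0.002,0],
    [1,0,0,10,0,0,0],
    [1,0,0,10,0,0,0],
    [1,0,0,8,0,0,0],
    [1,0,0,6,0,0,0],
    [1,0,0,3,0,0,0],
    [1,0,0,0,0,0,0],
    [1,0,0,0,0,0,0],
  ],
)

```text
time: 6.5
eef_pos: [0.5549, 0.0498, 0.2265]
eef_rot: [0.706, -0.036, 0.706, 0.036]
force: [0.3, -1.0, -0.5]
finger_gap: 0.0131
```

```bash
python3 -c "
from h import *
go((.5746,.0517,.2268),5.8)
p,d=snap('side','s6')
cv2.imwrite('pics/s6c.png',cv2.resize(p[140:260,270:370],None,fx=6,fy=5))"
```

```text
t 6.5 pos [0.5549 0.0498 0.2265] tool delta mm [-0.3 -0.1 19.8] zyaw 5.79 tilt [-1.  0. -0.] F [ 0.26 -0.99 -0.49] gap 0.0131
Ftool [ 0.49 -1.01  0.16] j [-0.12  0.39  1.42 -0.    1.33 -0.22]
turn [-0.0001 -0.0004 -0.0001]
```

View pics/s6c.png

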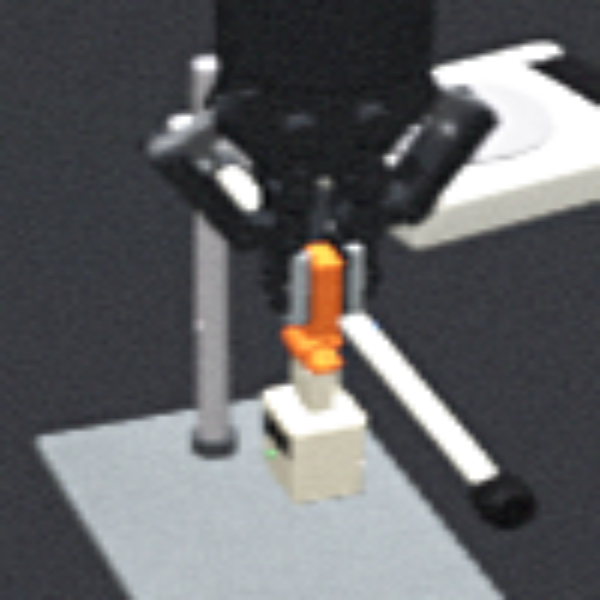

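Aligned in height; now press slowly, about 8 mm per call.

Call:
carry_out(
  plan=[
    [1,0,0,2,0,0,0],
    [1,0,0,2,0,0,0],
    [1,0,0,2,0,0,0],
    [1,0,0,2,0,0,0],
    [1,0,0,1,0,0,0],
    [1,0,0,1,0,0,0],
    [1,0,0,0,0,0,0],
    [1,0,0,0,0,0,0],
  ],
)

```text
time: 7.22
eef_pos: [0.5649, 0.0507, 0.2266]
eef_rot: [0.706, -0.036, 0.706, 0.036]
force: [0.6, -0.4, -1.3]
finger_gap: 0.013
```

Call:
carry_out(
  plan=[
    [1,0,0,1,0,0,0],
    [1,0,0,1,0,0,0],
    [1,0,0,1,0,0,0],
    [1,0,0,1,0,0,0],
    [1,0,0,1,0,0,0],
    [1,0,0,0,0,0,0],
    [1,0,0,0,0,0,0],
    [1,0,0,0,0,0,0],
  ],
)

```text
time: 7.88
eef_pos: [0.5698, 0.0512, 0.2265]
eef_rot: [0.706, -0.036, 0.706, 0.036]
force: [-2.0, 0.0, -1.1]
finger_gap: 0.0132
```

Call:
carry_out(
  plan=[
    [1,0,0,1,0,0,0],
    [1,0,0,1,0,0,0],
    [1,0,0,1,0,0,0],
    [1,0,0,1,0,0,0],
    [1,0,0,1,0,0,0],
    [1,0,0,0,0,0,0],
    [1,0,0,0,0,0,0],
    [1,0,0,0,0,0,0],
  ],
)

```text
time: 8.55
eef_pos: [0.5748, 0.0517, 0.2266]
eef_rot: [0.706, -0.036, 0.706, 0.036]
force: [-4.3, -0.2, -2.5]
finger_gap: 0.0129
```

```bash
python3 -c "
from h import *
go((.5746,.0517,.2268),5.8)
p,d=snap('side','s7')
cv2.imwrite('pics/s7c.png',cv2.resize(p[140:260,270:370],None,fx=6,fy=5))"
```

```text
t 8.55 pos [0.5748 0.0517 0.2266] tool delta mm [-0.2 -0.  -0.2] zyaw 5.79 tilt [-1.  0. -0.] F [-4.3  -0.21 -2.46] gap 0.0129
Ftool [ 2.46  0.23 -4.3 ] j [-0.11  0.44  1.35  0.    1.35 -0.21]
turn [-0.0002 -0.0003 -0.0001]
```

View pics/s7c.png

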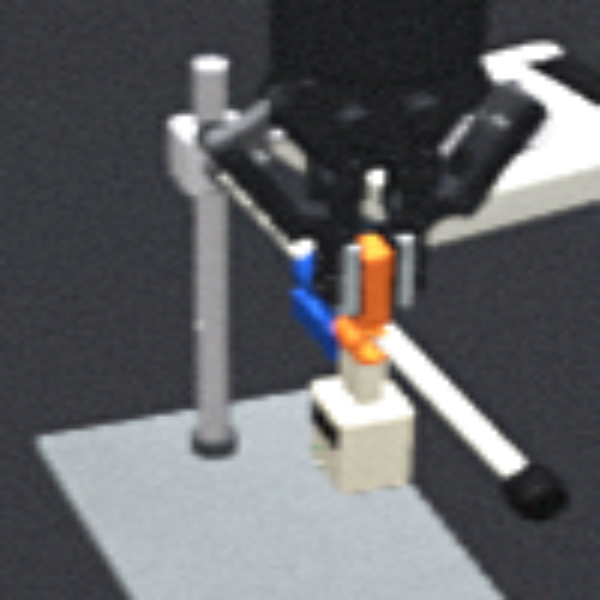

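```bash
python3 -c "
from h import *
s=env.get_state();print(s['moment'],s['force'])
def line(f):
    p=cv2.imread(f);Q=[]
    g=p.min(2)
    for b in range(212,233):
        a=np.where(g[b,325:365]>190)[0]+325
        if len(a): Q.append(plane('side',a.mean(),b,.2))
    Q=np.array(Q); print(f,len(Q),Q[0].round(4),Q[-1].round(4)); v=cv2.fitLine(Q[:,:2].astype(np.float32),cv2.DIST_HUBER,0,.01,.01).ravel(); print(v, np.degrees(np.arctan2(v[0],-v[1])))
for i in (6,7): line(f'pics/s{i}.png')
"
```

```text
[0.02099231 0.84343671 0.03256218] [-4.66860809  0.64864555 -1.68508303]
pics/s6.png 21 [0.5763 0.0295 0.2   ] [ 0.5754 -0.0469  0.2   ]
[ 0.00951271 -0.99995476  0.57459056 -0.00815822] 0.54504657
pics/s7.png 21 [0.585  0.0274 0.2   ] [ 0.5967 -0.0521  0.2   ]
[ 0.33119175 -0.94356346  0.5834164  -0.01196545] 19.341125
```

```bash
cat >> h.py <<'E'
def rodline(p,n='side',vmax=240):
    m=cv2.inRange(p,(170,170,170),(255,255,255)); m[:200]=0;m[vmax:]=0;m[:,:325]=0;m[:,375:]=0
    k,l,s,c=cv2.connectedComponentsWithStats(m)
    # component whose lower end is nearest knob: choose elongated with largest right extent
    i=max(range(1,k),key=lambda i:s[i,4]*(s[i,2]>8)); v,u=np.where(l==i)
    Q=np.array([plane(n,a,b,.2) for a,b in zip(u,v)])
    f=cv2.fitLine(Q[:,:2].astype(np.float32),cv2.DIST_HUBER,0,.01,.01).ravel()
    if f[1]>0: f[:2]*=-1
    a=np.degrees(np.arctan2(f[0],-f[1])); w=np.array([f[2]+f[0]/f[1]*(y-f[3]) for y in(.03,0,-.05)])
    print('rod yaw',a.round(2),'x at y=.03,0,-.05',w.round(4),s[i])
E
python3 -c "
from h import *
for i in (5,6,7): rodline(cv2.imread(f'pics/s{i}.png'))"
```

```text
rod yaw 5.84 x at y=.03,0,-.05 [0.5759 0.579  0.5841] [325 200  28  36 213]
rod yaw 5.85 x at y=.03,0,-.05 [0.5759 0.579  0.5841] [327 203  26  33 196]
rod yaw -14.42 x at y=.03,0,-.05 [0.5679 0.5602 0.5473] [325 213  15  27 282]
```

```bash
python3 - <<'E'
s=open('h.py').read()
s=s.replace("m[:,375:]=0\n    k","m[:,375:]=0\n    vv,uu=np.mgrid[:480,:640]; m[(uu<u0+(vv-208)*.6)]=0\n    k").replace("vmax=240","vmax=240,u0=334")
open('h.py','w').write(s)
E
python3 -c "
from h import *
for i in (6,): rodline(cv2.imread(f'pics/s{i}.png'),u0=326)
rodline(cv2.imread(f'pics/s7.png'))"
```

```text
rod yaw 5.85 x at y=.03,0,-.05 [0.5759 0.579  0.5841] [327 203  26  33 196]
rod yaw 6.94 x at y=.03,0,-.05 [0.5853 0.5889 0.595 ] [334 205  24  30 163]
```

Call:
carry_out(
  plan=[
    [1,0,0,1,-0.02,0,0],
    [1,0,0,1,0,0,0],
    [1,0,0,1,0,0,0],
    [1,0,0,1,0,0,0],
    [1,0,0,0,0,0,0],
    [1,0,0,0,0,0,0],
    [1,0,0,0,0,0,0],
    [1,0,0,0,0,0,0],
  ],
)

```text
time: 9.27
eef_pos: [0.5786, 0.0522, 0.2265]
eef_rot: [0.705, -0.043, 0.706, 0.043]
force: [-6.8, 0.2, -0.7]
finger_gap: 0.013
```

Call:
carry_out(
  plan=[
    [1,0,0,1,0,0,0],
    [1,0,0,1,0,0,0],
    [1,0,0,1,0,0,0],
    [1,0,0,0,0,0,0],
    [1,0,0,0,0,0,0],
    [1,0,0,0,0,0,0],
    [1,0,0,0,0,0,0],
    [1,0,0,0,0,0,0],
  ],
)

```text
time: 9.93
eef_pos: [0.5814, 0.0526, 0.2264]
eef_rot: [0.705, -0.043, 0.706, 0.043]
force: [-7.0, -0.8, -1.0]
finger_gap: 0.013
```

```bash
python3 -c "
from h import *
go((.5746,.0517,.2268),5.8)
p,d=snap('side','s8'); rodline(p,u0=339)
cv2.imwrite('pics/s8c.png',cv2.resize(p[140:260,270:370],None,fx=6,fy=5))"
```

```text
t 9.93 pos [0.5814 0.0526 0.2264] tool delta mm [-0.4 -0.  -6.8] zyaw 6.94 tilt [-1.     0.    -0.002] F [-7.   -0.84 -0.99] gap 0.013
Ftool [ 1.    0.01 -7.05] j [-0.11  0.45  1.33 -0.    1.36 -0.23]
turn [ 0.02   -0.0019 -0.0002]
rod yaw 6.77 x at y=.03,0,-.05 [0.5933 0.5968 0.6027] [338 206  23  28 123]
```

View pics/s8c.png

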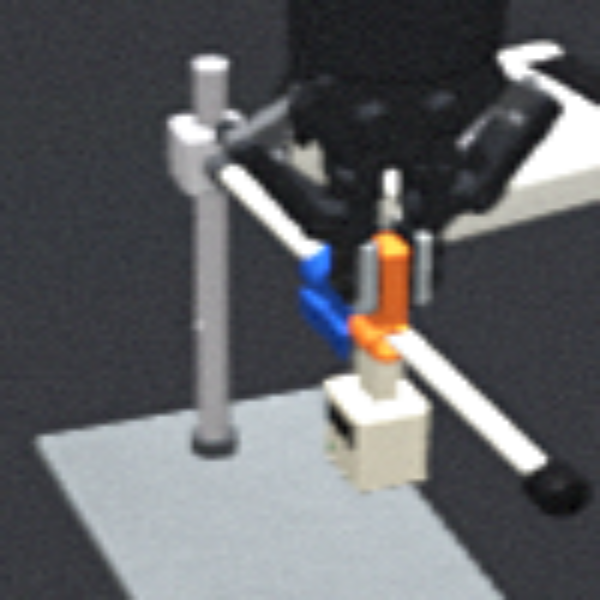

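Call:
carry_out(
  plan=[
    [1,0,0,1,0,0,0],
    [1,0,0,1,0,0,0],
    [1,0,0,1,0,0,0],
    [1,0,0,0,0,0,0],
    [1,0,0,0,0,0,0],
    [1,0,0,0,0,0,0],
    [1,0,0,0,0,0,0],
    [1,0,0,0,0,0,0],
  ],
)

```text
time: 10.65
eef_pos: [0.5843, 0.0528, 0.2264]
eef_rot: [0.705, -0.043, 0.707, 0.043]
force: [-7.5, -1.5, -1.1]
finger_gap: 0.0133
```

Call:
carry_out(
  plan=[
    [1,0,0,1,0,0,0],
    [1,0,0,1,0,0,0],
    [1,0,0,0,0,0,0],
    [1,0,0,0,0,0,0],
    [1,0,0,0,0,0,0],
    [1,0,0,0,0,0,0],
    [1,0,0,0,0,0,0],
    [1,0,0,0,0,0,0],
  ],
)

```text
time: 11.32
eef_pos: [0.5868, 0.053, 0.2265]
eef_rot: [0.706, -0.043, 0.706, 0.043]
force: [-4.6, -1.2, -1.7]
finger_gap: 0.0131
```

```bash
python3 -c "
from h import *
go((.5746,.0517,.2268),5.8)
p,d=snap('side','s9'); rodline(p,u0=341)
cv2.imwrite('pics/s9c.png',cv2.resize(p[140:260,270:370],None,fx=6,fy=5))"
```

```text
t 11.32 pos [0.5868 0.053  0.2265] tool delta mm [ -0.2   0.2 -12.2] zyaw 6.94 tilt [-1.    -0.    -0.001] F [-4.62 -1.17 -1.66] gap 0.0131
Ftool [ 1.66 -0.6  -4.73] j [-0.11  0.46  1.31 -0.    1.36 -0.23]
turn [ 0.0199 -0.0005  0.0002]
rod yaw 4.49 x at y=.03,0,-.05 [0.5947 0.597  0.6009] [349 221  10  13  26]
```

View pics/s9c.png

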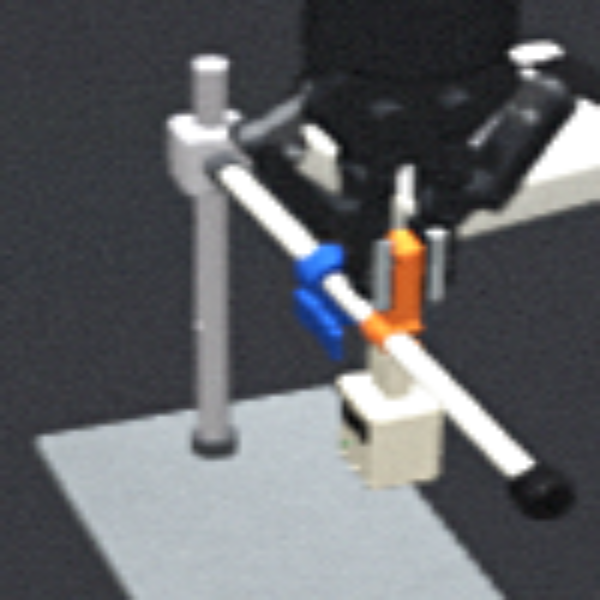

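Call:
carry_out(
  plan=[
    [1,0,0,-2,0.01,0,0],
    [1,0,0,-2,0.01,0,0],
    [1,0,0,-2,0,0,0],
    [1,0,0,-2,0,0,0],
    [1,0,0,-2,0,0,0],
    [1,0,0,-2,0,0,0],
    [1,0,0,0,0,0,0],
    [1,0,0,0,0,0,0],
  ],
)

```text
time: 12.03
eef_pos: [0.5751, 0.0519, 0.2269]
eef_rot: [0.707, -0.036, 0.706, 0.036]
force: [0.7, 0.6, -2.0]
finger_gap: 0.0131
```

```bash
python3 -c "
from h import *
go((.5701,.0965,.2268),5.8)
p,d=snap('side','s10'); rodline(p,u0=335)
cv2.imwrite('pics/s10c.png',cv2.resize(p[140:260,270:370],None,fx=6,fy=5))
s=[env.get_state() for _ in range(1)]; go((.5701,.0965,.2268),5.8); print(s[0]['moment'])"
```

```text
t 12.03 pos [0.5751 0.0519 0.2269] tool delta mm [ 0.1 44.9 -0.5] zyaw 5.78 tilt [-1.    -0.     0.001] F [ 0.65  0.56 -2.05] gap 0.0131
Ftool [2.05 0.49 0.7 ] j [-0.11  0.44  1.35  0.    1.35 -0.21]
turn [-0.0003  0.0012  0.    ]
rod yaw 4.66 x at y=.03,0,-.05 [0.5817 0.5841 0.5882] [343 221  10  14  23]
t 12.08 pos [0.5751 0.0519 0.2268] tool delta mm [-0.  44.8 -0.5] zyaw 5.79 tilt [-1.     0.     0.001] F [-0.19  1.2  -1.58] gap 0.0129
Ftool [ 1.58  1.21 -0.07] j [-0.11  0.44  1.35  0.    1.35 -0.21]
turn [-0.0002  0.0009 -0.    ]
[-0.00228337 -0.02371394 -0.02092718]
```

View pics/s10c.png

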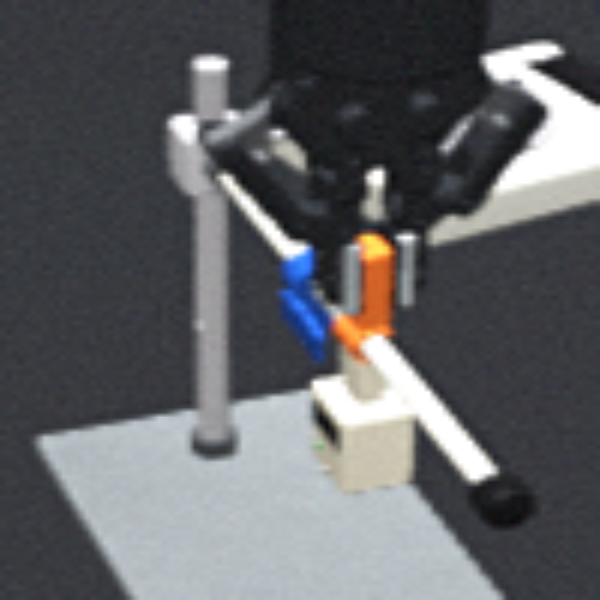

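Call:
carry_out(
  plan=[
    [1,0,2,0,0,0,0],
    [1,0,2,0,0,0,0],
    [1,0,2,0,0,0,0],
    [1,0,2,0,0,0,0],
    [1,0,0,0,0,0,0],
    [1,0,0,0,0,0,0],
    [1,0,0,0,0,0,0],
    [1,0,0,0,0,0,0],
  ],
)

```text
time: 12.75
eef_pos: [0.5741, 0.0598, 0.2266]
eef_rot: [0.706, -0.036, 0.706, 0.036]
force: [0.1, 0.9, -0.9]
finger_gap: 0.0128
```

Call:
carry_out(
  plan=[
    [1,0,2,0,0,0,0],
    [1,0,2,0,0,0,0],
    [1,0,2,0,0,0,0],
    [1,0,2,0,0,0,0],
    [1,0,2,0,0,0,0],
    [1,0,2,0,0,0,0],
    [1,0,0,0,0,0,0],
    [1,0,0,0,0,0,0],
  ],
)

```text
time: 13.42
eef_pos: [0.5728, 0.0719, 0.2266]
eef_rot: [0.706, -0.036, 0.706, 0.036]
force: [-0.3, 0.1, -1.3]
finger_gap: 0.013
```

```bash
python3 -c "
from h import *
go((.5701,.0965,.2268),5.8)
p,d=snap('side','s11'); rodline(p,u0=333)
cv2.imwrite('pics/s11c.png',cv2.resize(p[140:260,270:370],None,fx=6,fy=5))
go((.5701,.0965,.2268),5.8)"
```

```text
t 13.42 pos [0.5728 0.0719 0.2266] tool delta mm [-0.2 24.7 -0.2] zyaw 5.8 tilt [-1.  0.  0.] F [-0.3   0.13 -1.33] gap 0.013
Ftool [ 1.33  0.15 -0.28] j [-0.08  0.44  1.35  0.    1.35 -0.18]
turn [-0.  0. -0.]
rod yaw 4.29 x at y=.03,0,-.05 [0.5799 0.5822 0.5859] [330 203  23  33  82]
t 13.47 pos [0.5729 0.0718 0.2266] tool delta mm [-0.2 24.8 -0.3] zyaw 5.79 tilt [-1.  0.  0.] F [-0.05  1.15 -1.67] gap 0.0129
Ftool [1.67 1.15 0.07] j [-0.08  0.44  1.35  0.    1.35 -0.18]
turn [-0.0002  0.0001 -0.    ]
```

View pics/s11c.png

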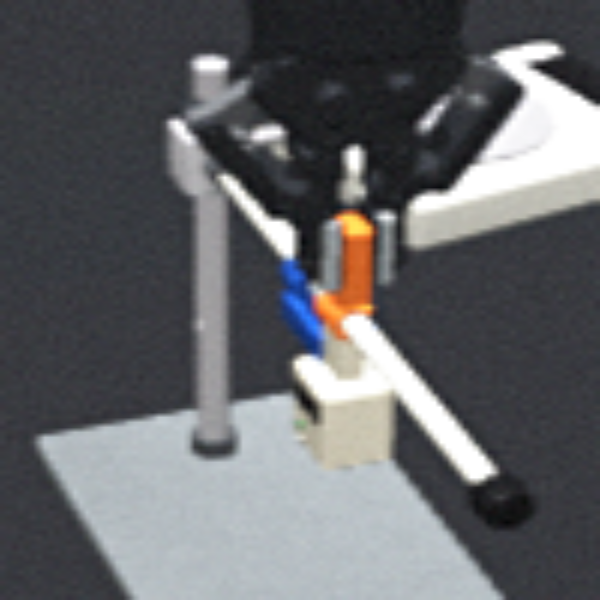

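Call:
carry_out(
  plan=[
    [1,0,1,0,0,0,0],
    [1,0,1,0,0,0,0],
    [1,0,1,0,0,0,0],
    [1,0,1,0,0,0,0],
    [1,0,1,0,0,0,0],
    [1,0,1,0,0,0,0],
    [1,0,1,0,0,0,0],
    [1,0,1,0,0,0,0],
  ],
)

```text
time: 14.13
eef_pos: [0.572, 0.0799, 0.2266]
eef_rot: [0.706, -0.036, 0.706, 0.036]
force: [0.6, -0.5, -1.1]
finger_gap: 0.0129
```

Call:
carry_out(
  plan=[
    [1,0,1,0,0,0,0],
    [1,0,1,0,0,0,0],
    [1,0,1,0,0,0,0],
    [1,0,0,0,0,0,0],
    [1,0,0,0,0,0,0],
    [1,0,0,0,0,0,0],
    [1,0,0,0,0,0,0],
    [1,0,0,0,0,0,0],
  ],
)

```text
time: 14.8
eef_pos: [0.5718, 0.0827, 0.2266]
eef_rot: [0.706, -0.036, 0.706, 0.036]
force: [0.8, 0.6, -1.3]
finger_gap: 0.0131
```

```bash
python3 -c "
from h import *
go((.5701,.0965,.2268),5.8)
p,d=snap('side','s12')
cv2.imwrite('pics/s12c.png',cv2.resize(p[150:250,280:360],None,fx=7,fy=6))
go((.5701,.0965,.2268),5.8)"
```

```text
t 14.8 pos [0.5718 0.0827 0.2266] tool delta mm [-0.2 13.9 -0.3] zyaw 5.79 tilt [-1.  0. -0.] F [ 0.77  0.56 -1.34] gap 0.0131
Ftool [1.34 0.48 0.82] j [-0.06  0.44  1.35  0.    1.35 -0.16]
turn [-0.0002 -0.     -0.    ]
t 14.85 pos [0.5718 0.0827 0.2266] tool delta mm [-0.2 13.9 -0.3] zyaw 5.78 tilt [-1.  0. -0.] F [ 0.48 -0.72 -1.24] gap 0.0134
Ftool [ 1.24 -0.76  0.41] j [-0.06  0.44  1.35  0.    1.35 -0.16]
turn [-0.0003 -0.0001 -0.    ]
```

View pics/s12c.png

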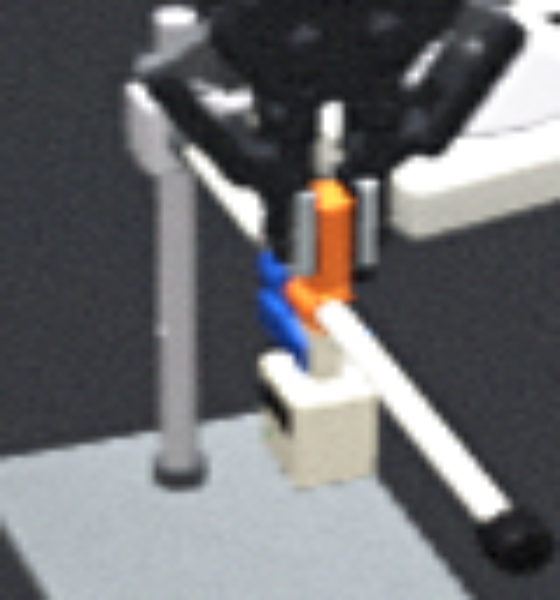

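Call:
carry_out(
  plan=[
    [1,0,0.5,0,0,0,0],
    [1,0,0.5,0,0,0,0],
    [1,0,0.5,0,0,0,0],
    [1,0,0.5,0,0,0,0],
    [1,0,0,0,0,0,0],
    [1,0,0,0,0,0,0],
    [1,0,0,0,0,0,0],
    [1,0,0,0,0,0,0],
  ],
)

```text
time: 15.52
eef_pos: [0.5716, 0.0847, 0.2266]
eef_rot: [0.706, -0.036, 0.706, 0.036]
force: [0.9, -0.0, -1.7]
finger_gap: 0.0128
```

Call:
carry_out(
  plan=[
    [1,0,0.5,0,0,0,0],
    [1,0,0.5,0,0,0,0],
    [1,0,0,0,0,0,0],
    [1,0,0,0,0,0,0],
    [1,0,0,0,0,0,0],
    [1,0,0,0,0,0,0],
    [1,0,0,0,0,0,0],
    [1,0,0,0,0,0,0],
  ],
)

```text
time: 16.18
eef_pos: [0.5715, 0.0857, 0.2266]
eef_rot: [0.706, -0.036, 0.706, 0.036]
force: [0.5, 0.6, -2.1]
finger_gap: 0.0129
```

Call:
carry_out(
  plan=[
    [1,0,0.5,0,0,0,0],
    [1,0,0.5,0,0,0,0],
    [1,0,0,0,0,0,0],
    [1,0,0,0,0,0,0],
    [1,0,0,0,0,0,0],
    [1,0,0,0,0,0,0],
    [1,0,0,0,0,0,0],
    [1,0,0,0,0,0,0],
  ],
)

```text
time: 16.85
eef_pos: [0.5714, 0.0866, 0.2266]
eef_rot: [0.706, -0.036, 0.706, 0.036]
force: [1.9, -2.4, -0.9]
finger_gap: 0.013
```

Call:
carry_out(
  plan=[
    [1,0,0.4,0,0,0,0],
    [1,0,0,0,0,0,0],
    [1,0,0,0,0,0,0],
    [1,0,0,0,0,0,0],
    [1,0,0,0,0,0,0],
    [1,0,0,0,0,0,0],
    [1,0,0,0,0,0,0],
    [1,0,0,0,0,0,0],
  ],
)

```text
time: 17.52
eef_pos: [0.5714, 0.0868, 0.2266]
eef_rot: [0.706, -0.036, 0.706, 0.035]
force: [0.5, -5.4, -0.9]
finger_gap: 0.013
```

```bash
python3 -c "
from h import *
go((.5701,.0965,.2268),5.8)
p,d=snap('side','s13')
cv2.imwrite('pics/s13c.png',cv2.resize(p[150:250,280:360],None,fx=7,fy=6))
go((.5701,.0965,.2268),5.8);print(env.get_state()['moment'])"
```

```text
t 17.52 pos [0.5714 0.0868 0.2266] tool delta mm [-0.2  9.8 -0.3] zyaw 5.78 tilt [-1.    -0.001  0.   ] F [ 0.51 -5.38 -0.88] gap 0.013
Ftool [ 0.88 -5.4  -0.04] j [-0.05  0.44  1.35 -0.    1.35 -0.15]
turn [-0.0004  0.      0.0006]
t 17.57 pos [0.5714 0.0868 0.2267] tool delta mm [-0.1  9.8 -0.3] zyaw 5.78 tilt [-1.    -0.001  0.   ] F [ 0.4  -6.13 -1.03] gap 0.0133
Ftool [ 1.03 -6.14 -0.21] j [-0.05  0.44  1.35 -0.    1.35 -0.15]
turn [-0.0004  0.0001  0.0006]
[-0.98455555 -0.11577092 -0.01184906]
```

View pics/s13c.png

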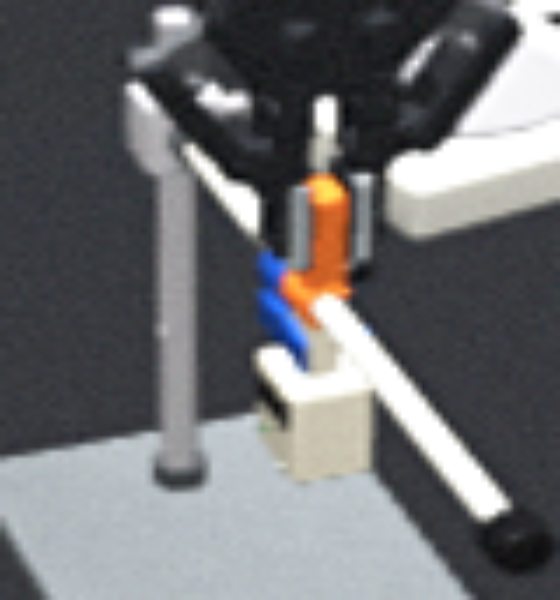

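Call:
carry_out(
  plan=[
    [1,0,-0.3,0,0,0,0],
    [1,0,0,0,0,0,0],
    [1,0,0,0,0,0,0],
    [1,0,0,0,0,0,0],
    [1,0,0,0,0,0,0],
    [1,0,0,0,0,0,0],
    [1,0,0,0,0,0,0],
    [1,0,0,0,0,0,0],
  ],
)

```text
time: 18.23
eef_pos: [0.5714, 0.0868, 0.2266]
eef_rot: [0.706, -0.036, 0.706, 0.036]
force: [0.5, -5.2, -0.9]
finger_gap: 0.0131
```

Call:
carry_out(
  plan=[
    [0.6,0,0,0,0,0,0],
    [0.4,0,0,0,0,0,0],
    [0.2,0,0,0,0,0,0],
    [0,0,0,0,0,0,0],
    [0,0,0,0,0,0,0],
    [0,0,0,0,0,0,0],
    [0,0,0,0,0,0,0],
    [0,0,0,0,0,0,0],
  ],
)

```text
time: 18.9
eef_pos: [0.5713, 0.0868, 0.2266]
eef_rot: [0.706, -0.036, 0.706, 0.036]
force: [-0.9, -0.2, -0.7]
finger_gap: 0.0425
```

```bash
python3 -c "
from h import *
go((.5701,.0965,.2268),5.8)
p,d=snap('side','s14')
cv2.imwrite('pics/s14c.png',cv2.resize(p[150:250,280:360],None,fx=7,fy=6))"
```

```text
t 18.9 pos [0.5713 0.0868 0.2266] tool delta mm [-0.2  9.7 -0.3] zyaw 5.79 tilt [-1.  0. -0.] F [-0.91 -0.21 -0.73] gap 0.0425
Ftool [ 0.73 -0.11 -0.92] j [-0.05  0.44  1.35  0.    1.35 -0.15]
turn [-0.0002 -0.     -0.0001]
```

View pics/s14c.png

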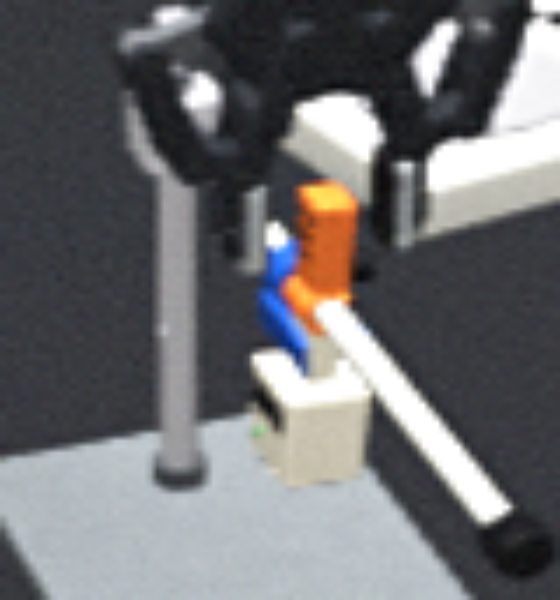

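Call:
carry_out(
  plan=[
    [0,-5,0,0,0,0,0],
    [0,-10,0,0,0,0,0],
    [0,-15,0,0,0,0,0],
    [0,-20,0,0,0,0,0],
    [0,-25,0,0,0,0,0],
    [0,-25,0,0,0,0,0],
    [0,-15,0,0,0,0,0],
    [0,-5,0,0,0,0,0],
  ],
)

```text
time: 19.62
eef_pos: [0.5717, 0.0868, 0.3504]
eef_rot: [0.708, -0.036, 0.704, 0.035]
force: [-0.4, 0.6, -0.6]
finger_gap: 0.043
```

Call:
carry_out(
  plan=[
    [0,0,-25,-30,0,0,0],
    [0,0,-25,-30,0,0,0],
    [0,0,-25,-30,0,0,0],
    [0,0,-25,-30,0,0,0],
    [0,0,-25,-30,0,0,0],
    [0,0,-25,-30,0,0,0],
    [0,0,0,0,0,0,0],
    [0,0,0,0,0,0,0],
  ],
)

```text
time: 20.28
eef_pos: [0.4066, -0.0815, 0.3469]
eef_rot: [0.706, -0.035, 0.706, 0.034]
force: [0.3, 0.3, 0.4]
finger_gap: 0.0426
```

```bash
python3 -c "
from h import *
p,d=snap('side','s15');t,dt=snap('top','t15')
cv2.imwrite('pics/s15c.png',cv2.resize(p[140:260,270:370],None,fx=6,fy=5))
cv2.imwrite('pics/t15c.png',cv2.resize(t[180:250,190:360],None,fx=4.5,fy=4.5))
rodline(p,u0=330)
m=cv2.inRange(cv2.cvtColor(t,cv2.COLOR_BGR2HSV),(6,150,150),(22,255,255)); m[:,:240]=0;m[:,300:]=0;m[:180]=0;m[250:]=0
v,u=np.where(m>0);P=np.array([pt('top',a,b,dt[b,a]) for a,b in zip(u,v)])
T=P[P[:,2]>.24]; print(len(T),T.mean(0),T.max(0), 'tab top expected',(.5713,.0868,.2485))
go((.57,.0965,.22))
"
```

```text
rod yaw 4.55 x at y=.03,0,-.05 [0.5766 0.579  0.583 ] [326 200  27  37 188]
51 [0.57299786 0.08649374 0.24610423] [0.5792177  0.09563687 0.24984606] tab top expected (0.5713, 0.0868, 0.2485)
t 20.38 pos [ 0.4077 -0.0803  0.3466] tool delta mm [126.6 159.5 179.3] zyaw 5.79 tilt [-1.  0.  0.] F [-0.34 -0.87  0.13] gap 0.043
Ftool [-0.13 -0.83 -0.43] j [-0.48  0.    1.58  0.    1.55 -0.58]
```

View pics/s15c.png

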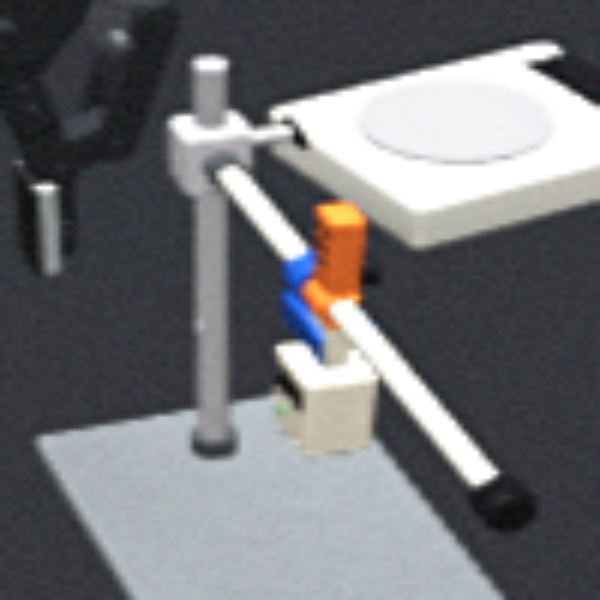

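View pics/t15c.png

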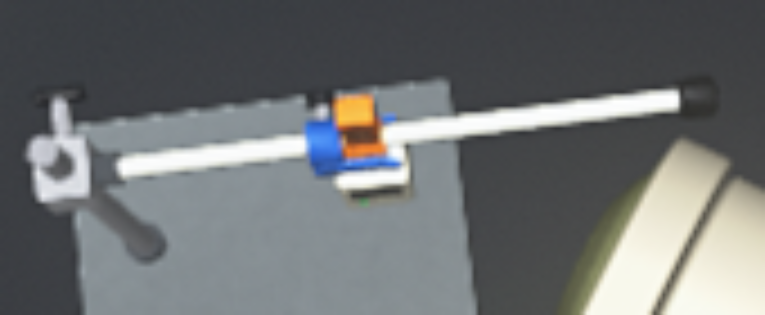

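Call:
carry_out(
  plan=[
    [0,0,0,0,0,0,0],
    [0,0,0,0,0,0,0],
    [0,0,0,0,0,0,0],
    [0,0,0,0,0,0,0],
    [0,0,0,0,0,0,0],
    [0,0,0,0,0,0,0],
    [0,0,0,0,0,0,0],
    [0,0,0,0,0,0,0],
  ],
)

```text
time: 21.05
eef_pos: [0.4074, -0.0806, 0.3466]
eef_rot: [0.706, -0.036, 0.706, 0.036]
force: [0.5, 0.3, -0.8]
finger_gap: 0.0427
```

```bash
python3 -c "
from h import *
t0=cv2.imread('pics/t15.png')
for i in range(3):
    t,dt=env.snapshot('top')
    m=cv2.inRange(cv2.cvtColor(t,cv2.COLOR_BGR2HSV),(6,150,150),(22,255,255)); m[:,:240]=0;m[:,300:]=0;m[:180]=0;m[250:]=0
    v,u=np.where(m>0);P=np.array([pt('top',a,b,dt[b,a]) for a,b in zip(u,v)]);T=P[P[:,2]>.24]; print(len(T),T.mean(0).round(4))
cv2.imwrite('pics/t16.png',t)
s,ds=snap('side','s16')
print(cv2.absdiff(s,cv2.imread('pics/s15.png'))[160:250,300:360].mean())
# clip-to-collar gap: body top centre
m=cv2.inRange(t,(215,215,200),(255,255,255)); m[:217]=0;m[225:]=0;m[:,:262]=0;m[:,285:]=0
v,u=np.where(m>0); print('body top px',u.min(),u.max(),v.min(),v.max(),[plane('top',a,np.mean(v),.168).round(4) for a in(u.min(),u.max())])
w=cv2.resize(t[185:235,240:300],None,fx=12,fy=12,interpolation=cv2.INTER_CUBIC);cv2.imwrite('pics/t16c.png',w)
"
```

```text
51 [0.5632 0.0823 0.2852]
51 [0.5633 0.0824 0.2847]
51 [0.5729 0.0865 0.2463]
2.573827160493827
body top px 265 280 217 221 [array([0.5591, 0.1025, 0.168 ]), array([0.5583, 0.069 , 0.168 ])]
```

View pics/t16c.png

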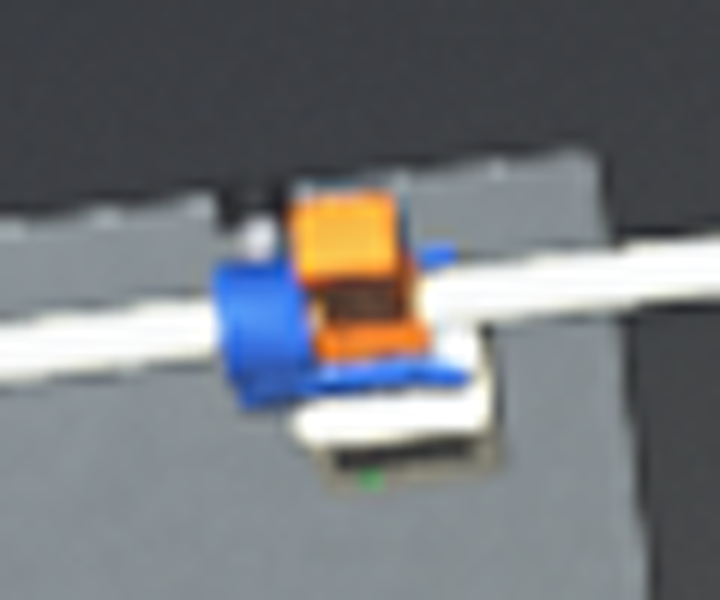

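View pics/s16.png

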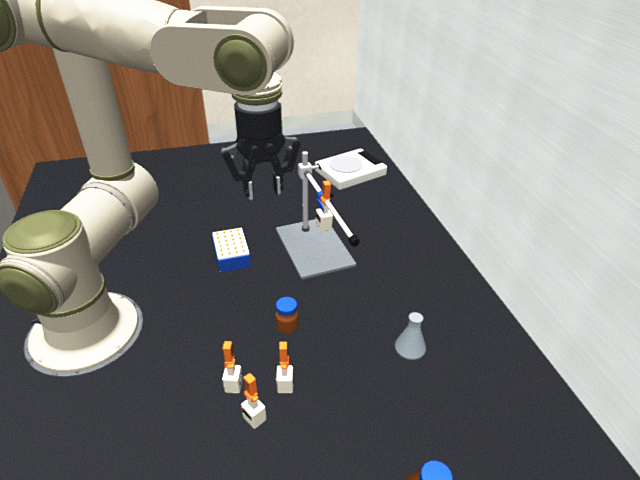

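```bash
python3 -c "
from h import *
print(env.finish_job())"
```

```text
the job is handed in; nothing more can be done
None
```

The oxygen sensor is back on the rod, snug against the blue collar with its neck between the cheeks, and the job is handed in at about 21 s. No verdict was reported.

**Pick:** Four sensors look alike. I took the farthest from the base (0.548 m; the others are at 0.378, 0.453 and 0.473 m) and gripped it front to back by its tab.

**Snap:** I pressed it on about 45 mm to the free-end side of the collar. The push peaked near 7.5 N and dropped to 4.6 N, and the picture showed the rod in the clip. I estimate the free end bent about 20–24 mm at most.

**Slide and stop:** After easing the side force off, I slid it along. The stop came up at 5–6 N, within about 0.5 mm of where I had measured the collar face. I then opened the fingers and backed the arm away.

**Last checks:**
- The tab top sat within about 2 mm of where it was let go, and hadn't moved 0.8 s later, so I take it as at rest.
- The lean looked like about 0.04 rad.
- The clip end looked in contact with the collar, though at about 2 mm per pixel the pictures can't confirm the gap to a millimetre; the felt stop is the better evidence.
- The flask, jar and tip rack looked unmoved.

**Disagreements:**
- The two cameras differed by 1.4 mm on the rod and about 3 mm on the sensor.
- Two of the last three depth averages were off (0.285 m instead of about 0.246 m). I put this down to pixels with no depth reading, but didn't confirm it.
- The rod yaw fit read about 4.5° after the snap, against 5.8° before. I put this down to the sensor's white body in the mask, but didn't confirm it.

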